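# Feel for the concealed catch of the tool chest

### The job

The plywood tool chest's drawer has no handle: it is released by a concealed catch, one of the five square wooden blocks let into the chest's flat top, which gives when pressed while the other four are solid. Feel along the row with the closed fingertips, press the block that gives right down so that the drawer springs out, then take the hand away and leave the drawer out. Leave the things standing on the chest and the bench where they are, without picking anything up.

Things in the scene. Friction and masses are not known exactly. Their poses are not given: they have to be found in the camera images.
- chest: Plywood tool chest fixed to the bench, 250 (x) x 360 (y) x 110 mm high. Origin: centre of its underside; z up; its front, with the drawer, looks to its own -x. Five square blocks of one wood are let into its flat top in a row (see row). Four are solid and flush with the top; one is the concealed catch.
- row (a point): Middle of the row, level with the chest's top, axes as the chest's. The blocks are 54 x 54 mm with a 6 mm gap to the next; centres at y = -120, -60, 0, 60, 120 mm from here. Which one is the catch changes from start to start and is not reported: feel for it. Solid ones do not give; the catch's top lies 2 mm lower (hard to see). Closed fingertips fit well within a block.
- catch (a joint): Downward travel of the catch block in m: 0 at rest, 0.007 fully pressed (its top then 9 mm below the chest's top). It resists with about 2 N at first, rising to 4 or 5 N at the bottom, then stops hard; a spring brings it back up. It frees the drawer at about 0.005.
- drawer (a joint): Opening of the chest's one wide drawer (front 326 x 72 mm, no handle, flush with the chest's front) in m: 0 shut, 0.045 sprung out. Once the catch frees it, a spring drives it towards the chest's own -x within a second; it stays out when the catch comes up. It cannot be opened otherwise.
- tape: Bystander, loose: cardboard roll of tape lying flat, 90 mm across, 24 mm high, on the rear part of the chest's top. Origin: centre of its underside.
- glue: Bystander, loose: yellow glue bottle, 52 mm across, 140 mm tall, on the rear part of the chest's top. Origin: centre of its underside.
- offcut: Bystander, loose: flat wooden offcut 50 x 75 x 22 mm, on the rear part of the chest's top. Origin: centre of its underside.
- spray: Bystander, loose: metal can, 66 mm across, 170 mm tall, on the bench beside the chest. Origin: centre of its underside.
- mug: Bystander, loose: white mug, 80 mm across, 90 mm tall, on the bench beside the chest. Origin: centre of its underside.
- spatula: Bystander, loose: spatula lying flat, on the bench beside the chest. Origin: on its axis at half its thickness.
- jar: Bystander, loose: small capped jar, 60 mm across, 75 mm tall, on the bench beside the chest. Origin: centre of its underside.

How it is judged:
By the outcome, as a careful person would: the job done as asked, in the order asked, and still so for the second after the job is handed in, with the robot touching nothing.
It also fails if it takes over 48 s, if anything falls off the work surface, if the arm or the gripper's body presses on something with over 40 N, if the wrist force passes 120 N, or if a joint passes its speed limit or range.

### The arm

A 6-joint arm with a two-finger parallel gripper is mounted at the origin on the work surface. World frame = base frame: x ahead of the robot, y to its left, z up, the work surface at z = 0. Lengths are in m, angles in rad, forces in N, time in s.
With the tool pointing down it reaches from about 0.375 to 0.925 m from the base axis. Payload 5.7 kg.
Tool frame: the origin (TCP) lies midway between the tips of the shut fingers; the grasp point (between the pads) lies 19 mm behind it; z points along the fingers, x is the direction in which the jaws open and shut, and the axes are right-handed (so a half turn about z gives the same grasp; the last joint's range is limited). The gripper opens to 88 mm and grips with 3 to 60 N. Pads are 20 mm wide; open, the fingers measure 115 mm over their backs; the gripper's body (75 mm by 178 mm) begins 61 mm behind the grasp point.
Start: joints at [-1.401, 0.359, 1.51, -0, 1.272, -0.115], TCP at [0.169, -0.576, 0.223] pointing down, gripper open.
Joint ranges: [-2.97, 2.97], [-1.01, 2.36], [0.21, 2.38], [-0.96, 4.11], [0.2, 2.71], [-2.98, 2.98]. Speed limits (rad/s): [2.39, 2.39, 3.14, 3.14, 3.14, 3.14].

### API

Orientations are given as a unit quaternion [x, y, z, w].
In Python, from bench import move_ptp, servo_line, goto_joints, move_gripper, sleep, inverse_kinematics, capture, PlanningError, close_job, spot_in, silhouettes, current_clock, current_joint_pos, current_qvel, current_joint_torque, current_position, current_orientation, current_force, current_torque, current_finger_gap gives the robot as it stands. Calls block until the motion is done:
- move_ptp(position, orientation): joint-space move of the TCP to a pose.
- servo_line(position, orientation=None, rate=0.15, contact_N=None): straight line of the TCP; orientation=None keeps the orientation; rate is the mean speed in m/s. With contact_N (N) it stops when the force on the tool has changed by that much, and returns True; else False.
- goto_joints(angles): joint-space move.
- move_gripper(opening): finger opening in m; the grip force is fixed at half the most; returns when the fingers have stopped.
- sleep(seconds).
- inverse_kinematics(position, orientation): joint angles nearest the present ones, or None.
- capture(name): name is "scene" or "top"; returns a dict with "image" (480x640x3 uint8, blue, green, red), "range_z" (480x640 float32, m along the optical axis (not along the pixel's ray), 0 where there is no reading), "intrinsics" (3x3 intrinsics, pixels), "R" (3x3) and "t" (3): a world point X has camera coordinates R X + t. Camera axes: x right, y down, z forward; pixel columns grow to the right and rows downward; lengths in m; the calibration is good to about 2 mm. A picture is of the moment at which its call begins.
A pose or a line that the arm cannot do raises PlanningError and nothing moves.
- close_job(): hands the job in, once; it reports no verdict.
Trained networks look in the newest picture that a camera, given by its name, has taken for a name from the list of things; names that differ only in an ending like _2 or _b are one class to them, and where a whole thing is asked for, a point or a joint stands for the part that bears it (a point fixed in the world has none). Each returns a list of dicts, best first, with "conf" (0 to 1); they miss things now and then, are a little off and sometimes report something else, mostly with a low value. They report only what shows in the picture. A call takes as long as a camera call.
- spot_in(camera, query): "xy" ([column, row] in pixels, amid what is visible of it).
- silhouettes(camera, query): "region" (480x640 bool, what is visible of it) and "xy" ([column, row] in pixels, amid what is visible of it).
Readings, each from a call of its own:
- current_clock(): time.
- current_joint_pos(): joint angles.
- current_qvel(): joint speeds.
- current_joint_torque(): joint torques, N m.
- current_position(): TCP position.
- current_orientation(): TCP orientation.
- current_force(): force on the tool from outside, world axes, zero at the start.
- current_torque(): the same for the moment, N m.
- current_finger_gap(): finger opening in m.
Only numpy, scipy, OpenCV 4.12 (cv2) and the standard library are available. Lean on these libraries where they do the work, as an engineer would, in place of code of your own. Each camera call takes 0.05 s, during which the arm holds its last target.

## Working session

There is one attempt and no reset: what is moved stays moved. The work goes in short steps, each a Python script; the robot and the scene stay as the last script left them, time stands still between calls to the robot, and variables do not carry over. Pictures are saved under pics/ and viewed, and the job is handed in when it is done.

```bash
mkdir -p pics; ls; python3 - <<'E'
from bench import *
import cv2, numpy as np
for n in ("top","scene"):
    c=capture(n); cv2.imwrite(f"pics/{n}0.png",c["image"]); np.savez(f"{n}0.npz",**c)
    for q in ("chest","row","tape","glue","offcut"):
        print(n,q,[(np.round(d["xy"]),round(d["conf"],2)) for d in spot_in(n,q)][:3])
print(current_clock(),current_force(),current_orientation())
E
```

```text
pics
top chest []
top row [(array([328., 226.]), 0.67)]
top tape [(array([288., 178.]), 0.77)]
top glue [(array([347., 193.]), 0.68), (array([331., 225.]), 0.56)]
top offcut [(array([378., 201.]), 0.97)]
scene chest [(array([293., 257.]), 0.72), (array([287., 296.]), 0.2)]
scene row [(array([289., 262.]), 0.74), (array([455., 386.]), 0.31), (array([186., 178.]), 0.3)]
scene tape [(array([281., 274.]), 0.73), (array([316., 252.]), 0.38)]
scene glue [(array([250., 243.]), 0.58)]
scene offcut [(array([236., 220.]), 0.87)]
0.6 [ 1.2181939   0.24134564 -0.43407649] [ 8.00315006e-01 -5.99579762e-01 -3.06674865e-05 -1.37824136e-05]
```

View pics/top0.png

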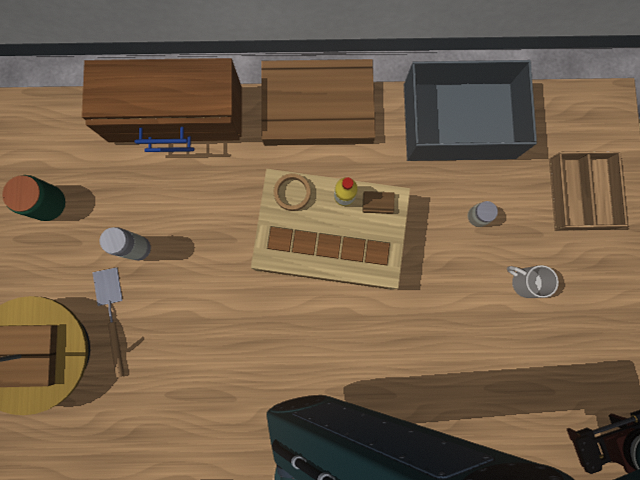

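View pics/scene0.png

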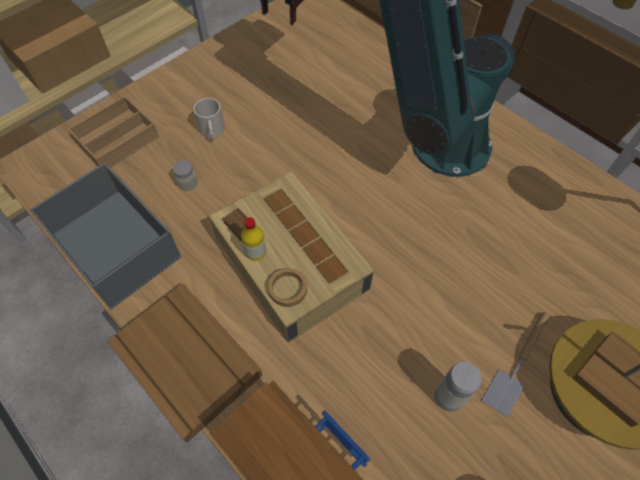

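The top view shows the five brown blocks running from about (279,239) to (378,252). The tape (293,192), glue (346,190) and offcut (379,202) stand behind them, and the front faces down the image, towards the robot. Next I fit the row pose.

```bash
python3 - <<'E'
import cv2, numpy as np
c=np.load("top0.npz"); K,R,t,Z,im=[c[k] for k in("intrinsics","R","t","range_z","image")]
v,u=np.mgrid[:480,:640]
P=np.stack([(u-K[0,2])/K[0,0]*Z,(v-K[1,2])/K[1,1]*Z,Z],-1)
W=(P-t)@R   # R^T(P-t)
s=(slice(225,267),slice(262,395))
g=cv2.cvtColor(im,cv2.COLOR_BGR2GRAY)
roi=np.zeros_like(g);cv2.fillPoly(roi,[np.array([[264,225],[395,238],[392,268],[262,254]])],1)
m=((g<105)&(roi>0)).astype(np.uint8)
cs,_=cv2.findContours(m,cv2.RETR_EXTERNAL,cv2.CHAIN_APPROX_NONE)
n,l,st,ce=cv2.connectedComponentsWithStats(m)
cen=[]
for i in range(1,n):
    if st[i,4]>100:
        w=W[l==i]; w=w[np.isfinite(w).all(1)]
        print(st[i],ce[i].round(1),w.mean(0).round(4),np.median(w[:,2]).round(4)); 
m2=(m>0); pts=W[m2]; print("all",pts.mean(0), np.median(pts[:,2]))
r=cv2.minAreaRect((pts[:,:2]*1000).astype(np.float32)); print(r, cv2.boxPoints(r))
# chest top outline by height
h=((W[...,2]>0.10)&(W[...,2]<0.125)).astype(np.uint8); h[:160]=0;h[295:]=0;h[:,:240]=0;h[:,420:]=0
q=W[h>0]; r=cv2.minAreaRect((q[:,:2]*1000).astype(np.float32)); print(r)
o=cv2.resize(im[160:300,240:420],None,fx=4,fy=4,interpolation=cv2.INTER_NEAREST)
o[cv2.resize(m[160:300,240:420],None,fx=4,fy=4,interpolation=cv2.INTER_NEAREST)>0,2]=255
cv2.imwrite("pics/seg.png",o)
E
```

```text
[267 226  26  26 538] [279.5 238.5] [0.5995 0.0901 0.1127] 0.1092
[292 230  25  25 525] [303.9 242. ] [0.5909 0.0309 0.1072] 0.1076
[316 233  26  26 527] [328.3 245.4] [ 0.581  -0.0286  0.1097] 0.1092
[340 236  26  26 529] [352.7 248.7] [ 0.5712 -0.0873  0.1155] 0.1092
[365 239  25  27 544] [377.1 252. ] [ 0.5621 -0.1463  0.1156] 0.1094
all [ 0.58088545 -0.02860838  0.11216185] 0.10894082313638462
((528.8323974609375, -14.943679809570312), (302.5995788574219, 181.8044891357422), 78.04493713378906) [[ 408.56088 -144.13193]
 [ 586.42206 -181.79172]
 [ 649.1039   114.24457]
 [ 471.24274  151.90436]]
((626.3473510742188, -34.66485595703125), (360.9049072265625, 251.051025390625), 81.05120086669922)
```

View pics/seg.png

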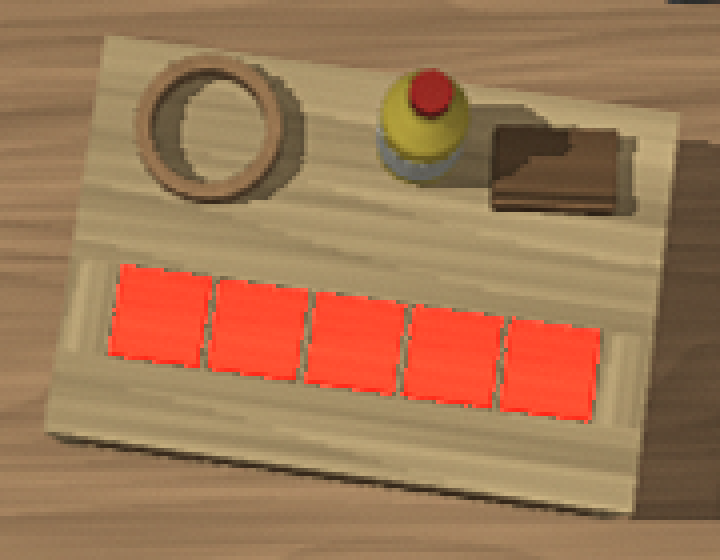

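Depth already hints at the second block from the left, which reads about 1.6 mm lower. I'll still feel along the row to confirm it, starting at the near end.

```bash
cat > h.py <<'E'
from bench import *
import numpy as np
B=np.array([[.5621,-.1463],[.5712,-.0873],[.581,-.0286],[.5909,.0309],[.5995,.0901]])
d=B[0]-B[4]; a=np.arctan2(d[1],d[0])/2
q=[float(np.cos(a)),float(np.sin(a)),0.,0.]
def probe(i,N=8):
    x,y=map(float,B[i])
    servo_line([x,y,.130],q,rate=.1)
    f0=np.array(current_force())
    hit=servo_line([x,y,.098],q,rate=.02,contact_N=N)
    p=np.array(current_position()); f=np.array(current_force())
    print(i,hit,p.round(4),(f-f0).round(2),round(current_clock(),2),flush=True)
    servo_line([x,y,.130],q,rate=.08)
    return p[2]
E
python3 - <<'E'
from h import *
move_gripper(0.0); print(current_finger_gap())
x,y=map(float,B[0])
print(inverse_kinematics([x,y,.2],q))
move_ptp([x,y,.2],q)
print(current_position(),current_clock())
probe(0)
E
```

```text
0.0002861041834578687
[-3.73528593e-01  3.52667801e-01  1.58056555e+00 -4.44089210e-16
  1.20835930e+00  1.35417371e+00]
[ 0.56200996 -0.14712118  0.20004981] 4.0333
0 True [ 0.562  -0.1463  0.1104] [-0.65 -0.09  4.96] 5.88
```

```bash
python3 - <<'E'
from h import *
for i in (1,2,3):
    z=probe(i)
    if z<.107: print("gives",i); break
c=capture("scene")
import cv2; cv2.imwrite("pics/s1.png",c["image"])
E
```

```text
1 True [ 0.5711 -0.0872  0.1104] [-0.45  0.43  4.71] 8.02
2 True [ 0.5809 -0.0286  0.1104] [0.38 0.54 5.57] 10.15
3 True [0.5908 0.031  0.1014] [-1.22  0.36  5.  ] 12.61
gives 3
```

View pics/s1.png

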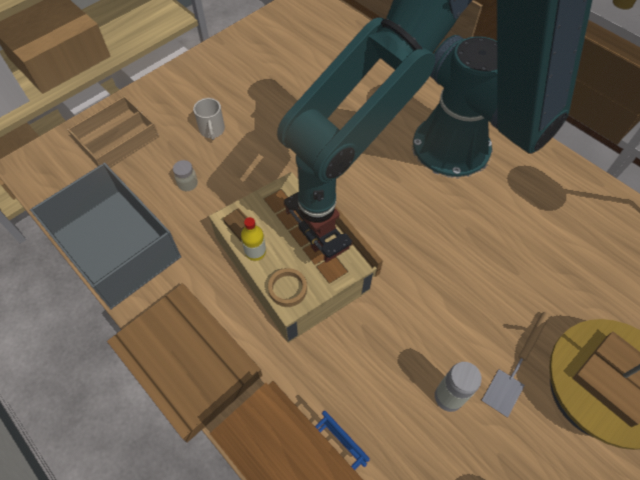

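The scene view shows the drawer sprung out along the front edge, near (375,265), and the tape, glue and offcut where they were. The catch bottomed out 9 mm below the solid blocks. I'll retreat and check from above.

```bash
python3 - <<'E'
from h import *
import cv2
servo_line([.5909,.0309,.26],q,rate=.15)
goto_joints([-1.401, 0.359, 1.51, -0, 1.272, -0.115])
sleep(.3)
c=capture("top"); cv2.imwrite("pics/t2.png",c["image"])
a=np.load("top0.npz")
print(current_clock(),current_force(),current_position())
K,R,t,Z=[c[k] for k in("intrinsics","R","t","range_z")]
v,u=np.mgrid[:480,:640]
W=(np.stack([(u-K[0,2])/K[0,0]*Z,(v-K[1,2])/K[1,1]*Z,Z],-1)-t)@R
D=np.abs(c["image"].astype(int)-a["image"]).max(2)>40; D[380:]=0
ys,xs=np.nonzero(D); print(D.sum(),xs.min(),xs.max(),ys.min(),ys.max())
m=D&(W[...,2]>.05)&(W[...,2]<.12); m[:250]=0; m[320:]=0;m[:,:240]=0;m[:,420:]=0
ax=-np.array([.988,-.156]); s=(W[m][:,:2]-[.626,-.035])@ax
print("front extends to",np.percentile(s,[50,98]),"(shut .125)")
E
```

```text
17.1583 [ 0.08891259 -0.80774016 -0.9005345 ] [ 0.16895145 -0.57614186  0.22267508]
938 257 635 270 370
front extends to [0.16053176 0.16902374] (shut .125)
```

View pics/t2.png

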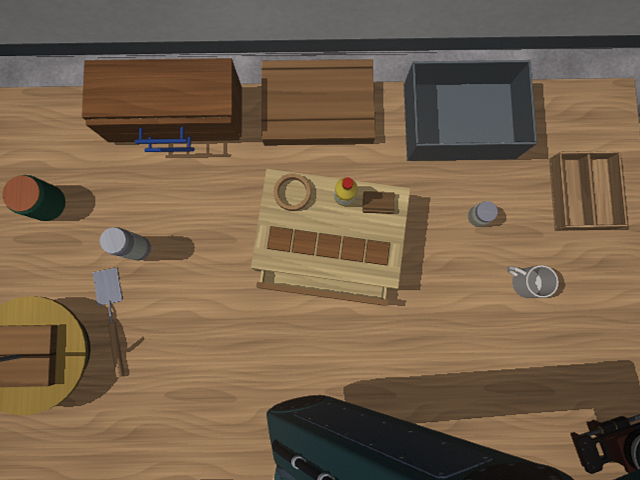

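The top view shows the drawer out along the front, from (258,288) to (398,300), about 44 mm. Everything else is where it was, and the hand is clear.

```bash
python3 -c "
from bench import *
close_job()"
```

```text
the job is handed in; nothing more can be done
```

The drawer is open, the hand is back at its start pose, and the job is handed in.

- **Finding the catch:** I felt along the row with closed fingertips, starting at the chest's −y end. The first three blocks were solid, all stopping at z = 0.1104 m. The fourth (+60 mm from the row's middle) gave and bottomed at 0.1014 m, 9 mm lower. I did not press the fifth block. The wrist force had changed by about 5–6 N at each stop.
- **Final checks:** The last top picture shows the drawer out by about 44 mm. Comparing it with the first picture, the only changes were at the drawer and its shadow and near the arm, so the tape, glue, offcut and the things on the bench have not moved.
- **Time:** The clock read 17.2 s just before hand-in. None of the checks failed or disagreed.

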